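Rock the angle gauge on a mask blank to the set slope and hold it

ROBOT

A 6-joint arm with a two-finger parallel gripper is mounted at the origin on the work surface. World frame = base frame: x ahead of the robot, y to its left, z up, the work surface at z = 0. Lengths are in m, angles in rad, forces in N, time in s.
With the tool pointing down it reaches from about 0.4 to 0.925 m from the base axis. Payload 12.5 kg.
Tool frame: the origin (TCP) lies at the very end of the fingers, on their centre line; the grasp point (between the pads) lies 19 mm behind it; z points along the fingers, y is the line along which they close (so a half turn about z gives the same grasp; the last joint's range is limited). The gripper opens to 95 mm and grips with 3 to 60 N. Pads are 20 mm wide; open, the fingers measure 119 mm over their backs; the gripper's body (75 mm by 180 mm) begins 59 mm behind the grasp point.
Start: joints at [-1.314, 0.491, 1.559, -0, 1.092, -0.106], TCP at [0.222, -0.584, 0.215] pointing down, gripper open.
Joint ranges: [-3.1, 3.1], [-0.84, 2.19], [0.05, 2.79], [-1.13, 4.28], [0.06, 2.93], [-2.69, 2.69]. Speed limits (rad/s): [2.22, 2.22, 2.79, 3.14, 3.14, 3.14].

INTERFACE

Orientations are given as [roll, pitch, yaw] about the fixed x, y, z axes, in that order (R = Rz(yaw) Ry(pitch) Rx(roll)).
In Python, from station import r gives the robot as it stands. Calls block until the motion is done:
- r.goto(position, orientation): joint-space move of the TCP to a pose.
- r.servo_line(position, ori=None, feed=0.15, contact_N=None): straight line of the TCP; ori=None keeps the orientation; feed is the mean speed in m/s. With contact_N (N) it stops when the force on the tool has changed by that much, and returns True; else False.
- r.goto_joints(angles): joint-space move.
- r.move_gripper(opening, strength=None): opening from 0.0 (shut) to 1.0 (fully open); strength is the grip in N (None keeps the last); returns when the fingers have stopped.
- r.sleep(seconds).
- r.solve_ik(position, orientation): joint angles nearest the present ones, or None.
- r.state(): the state.
- r.camera(name): name is "side" or "top" or "wrist"; returns a dict with "color" (420x560x3 uint8, red, green, blue), "depth" (420x560 float32, m along the optical axis (not along the pixel's ray), 0 where there is no reading), "camera_matrix" (3x3 intrinsics, pixels), "xyz" and "rotation" of the camera in the world. Camera axes: x right, y up, looking along -z (the intrinsics and any distortion apply to the point x, -y, -z); pixel columns grow to the right and rows downward; lengths in m; the calibration is good to about 2 mm. A picture is of the moment at which its call begins.
A pose or a line that the arm cannot do raises r.Unreachable and nothing moves.
- r.sign_off(): hands the job in; it is judged then, once.
The state is a dict: "clock": time; "joints": joint angles; "qd": joint speeds; "effort": joint torques, N m; "position": TCP position; "ee_rot": TCP orientation; "contact_force": force on the tool from outside, world axes, zero at the start; "torque": the same for the moment, N m; "gripper_width": opening from 0.0 (shut) to 1.0 (fully open); "gripper_force": force on a finger pad.
Only numpy, scipy, OpenCV 4.12 (cv2) and the standard library are available. Lean on these libraries where they do the work, as an engineer would, in place of code of your own. Each camera call takes 0.05 s, during which the arm holds its last target. There are 200 camera calls.

TASK

Pick up the angle gauge by its plain top, set its foot on the crown of the hewn mask blank, squarely across the blank's length, then rock it down the curve on the wood until its swinging needle settles between the prongs of the preset index fork. Keep holding it there, still and with its foot touching the wood, so that I can pencil the cheek line along it: finish while holding. Do not lean on it hard, and leave the paint tins, the brush and the mallet where they stand.

Things in the scene. Friction and masses are not known exactly. Their poses are not given: they have to be found in the camera images.
- gauge: Pendulum angle gauge, loose, 0.30 to 0.55 kg, standing on its foot. Origin: centre of the foot's underside; z up from the foot, y along it, x out of the dial side, which at the start faces away from the robot, turned by up to 0.5 rad. Foot: aluminium bar 170 (y) x 36 (x) x 12 mm, flat below. Grey case above: 130 mm wide (y), to z = 112 mm, x from -9 to 15 mm (window frame on the dial side).
- gauge_grip (a point): Middle of the gauge's plain grip, 132 mm straight above the centre of the foot's underside. The grip is a grey block on top of the case, 18 mm thick (x from -9 to 9 mm), 70 mm wide (y), from 112 to 152 mm above the underside; pinch it across the 18 mm, one finger on the dial side, one on the back.
- needle (a joint): Angle (rad) of the black needle hanging from a pivot 102 mm above the foot's underside, out of reach in the window; 0 along the gauge's own -z. Settled, it hangs plumb and so reads the gauge's lean: turning the gauge by +a about its own x axis (its +y end rises) makes it read +a. It swings at about 2.3 Hz and settles about 2 s after a movement.
- index (a joint): Angle (rad) of the preset index, a dark steel two-pronged fork on the needle's pivot, same zero and sense as the needle. Set to between 0.18 and 0.45 at the start and stays there (stiff, out of reach). The needle is on the mark when both joint values agree.
- needle_tip (a point): Point of the needle, 76 mm from the pivot, 12.5 mm in front (x) of the gauge's middle plane.
- fork (a point): Middle of the gap of the index fork, 76 mm from the pivot, 12.5 mm in front (x) of the gauge's middle plane. The gap between its two prongs is 11 mm wide.
- blank: Hewn mask blank, fixed: pale half log, flat side down, between two dark battens 22 mm high along its sides (200 mm over both). Origin: on the bench under its middle; x along its length, z up. 240 mm long, 160 wide, 90 high. For x from -75 to 75 mm a half round of 80 mm radius about a line 10 mm above the bench, hewn in lengthwise flats up to 0.6 mm below the round; the ends are lower.
- blank_core (a point): Middle of the axis of that half round: 10 mm above the bench under the blank's middle, 80 mm under its crown.
- tin_large: Closed steel paint tin, 102 mm diameter, 112 mm high, loose, standing. Origin: centre of its underside. Leave it alone.
- tin_small: Smaller yellow-banded paint tin, 76 mm diameter, 78 mm high, loose, standing. Origin: centre of its underside. Leave it alone.
- brush: Paint brush, 200 mm long, loose, lying on the bench. Leave it alone.
- mallet: Round wooden carver's mallet standing on its head, 86 mm diameter, 238 mm high, loose. Origin: centre of its underside. Leave it alone.
Mind the look-alikes: they are no part of the job. What is shaped like the gauge but green or orange is not meant.

How it is judged:
By the outcome, as a careful person would: the job done as asked, in the order asked, and still so for the second after the job is handed in, while the arm keeps its last pose, push and grip.
It also fails if it takes over 72 s, if anything falls off the work surface, if the arm or the gripper's body presses on something with over 40 N, if the wrist force passes 120 N, or if a joint passes its speed limit or range.

## Working session

There is one attempt and no reset: what is moved stays moved. The work goes in short steps, each a Python script; the robot and the scene stay as the last script left them, time stands still between calls to the robot, and variables do not carry over. Pictures are saved under pics/ and viewed, at most 10 in all, crops included, and the job is handed in when it is done.

```bash
ls; mkdir -p pics; cat > h.py <<'E'
import numpy as np, cv2
from station import r
def ray(c,u,v):
    K=c["camera_matrix"]; d=np.array([(u-K[0,2])/K[0,0],-(v-K[1,2])/K[1,1],-1.0])
    return np.array(c["xyz"]),np.array(c["rotation"])@d
def on_z(c,u,v,z):
    o,d=ray(c,u,v); return o+d*(z-o[2])/d[2]
def cloud(c):
    D=c["depth"];K=c["camera_matrix"];v,u=np.mgrid[:D.shape[0],:D.shape[1]]
    P=np.stack([(u-K[0,2])/K[0,0]*D,-(v-K[1,2])/K[1,1]*D,-D],-1)
    P=P@np.array(c["rotation"]).T+np.array(c["xyz"]);P[D==0]=np.nan
    return P
def save(n,img): cv2.imwrite("pics/"+n+".png",cv2.cvtColor(img,cv2.COLOR_RGB2BGR))
E
python3 - <<'E'
from h import *
s=r.camera("side");t=r.camera("top")
save("side0",s["color"]);save("top0",t["color"])
for c in (s,t): print(c["xyz"],np.round(c["rotation"],3).tolist(),c["camera_matrix"].tolist(),[k for k in c])
np.savez("c0.npz",**{a+k:np.array(c[k]) for a,c in(("s_",s),("t_",t)) for k in ("color","depth","camera_matrix","xyz","rotation")})
print(r.state())
E
```

```text
pics
[-0.2049461  -0.93169677  1.40901309] [0.712, -0.001, -0.693] [[543.2330609436118, 0.0, 286.92509047988403], [0.0, 543.2330609436118, 209.33946492500252], [0.0, 0.0, 1.0]] ['color', 'depth', 'camera_matrix', 'xyz', 'rotation']
[ 0.19597432 -0.03135399  1.65506334] [0.2, -0.011, -1.586] [[475.58192088337177, 0.0, 270.5703721891187], [0.0, 475.58192088337177, 212.97914861360616], [0.0, 0.0, 1.0]] ['color', 'depth', 'camera_matrix', 'xyz', 'rotation']
{'clock': 0.1, 'joints': array([-1.31360216e+00,  4.91460689e-01,  1.55937935e+00, -1.11462131e-07,
        1.09172137e+00, -1.05602587e-01]), 'qd': array([-0.0001938 , -0.00210616, -0.00231372, -0.00074697,  0.00165736,
       -0.00028218]), 'effort': array([ 3.17369915e-03, -6.13623333e+01, -2.58607292e+01,  6.94214297e-02,
        4.70095896e-02, -3.94659060e-05]), 'position': array([ 0.22177073, -0.58409925,  0.21414732]), 'ee_rot': array([-3.14062928e+00, -1.02015103e-04,  3.62796759e-01]), 'contact_force': array([-1.09291534, -0.17984128, -0.64193375]), 'torque': array([-0.02068424, -0.0215286 , -0.02302431]), 'gripper_force': 0.0, 'gripper_width': 1.0004477126555997}
```

```bash
sed -i 's/np.array(c\["rotation"\])/Rm(c["rotation"])/; s/^from station import r/from station import r\nfrom scipy.spatial.transform import Rotation as Ro\ndef Rm(e): return Ro.from_euler("xyz",e).as_matrix()/' h.py; cat h.py | head -12
```

```text
import numpy as np, cv2
from station import r
from scipy.spatial.transform import Rotation as Ro
def Rm(e): return Ro.from_euler("xyz",e).as_matrix()
def ray(c,u,v):
    K=c["camera_matrix"]; d=np.array([(u-K[0,2])/K[0,0],-(v-K[1,2])/K[1,1],-1.0])
    return np.array(c["xyz"]),Rm(c["rotation"])@d
def on_z(c,u,v,z):
    o,d=ray(c,u,v); return o+d*(z-o[2])/d[2]
def cloud(c):
    D=c["depth"];K=c["camera_matrix"];v,u=np.mgrid[:D.shape[0],:D.shape[1]]
    P=np.stack([(u-K[0,2])/K[0,0]*D,-(v-K[1,2])/K[1,1]*D,-D],-1)
```

View pics/side0.png

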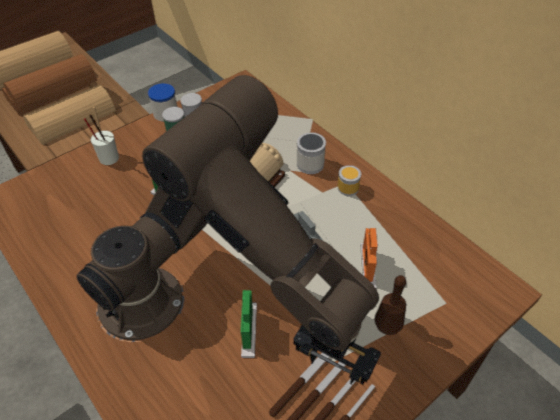

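View pics/top0.png

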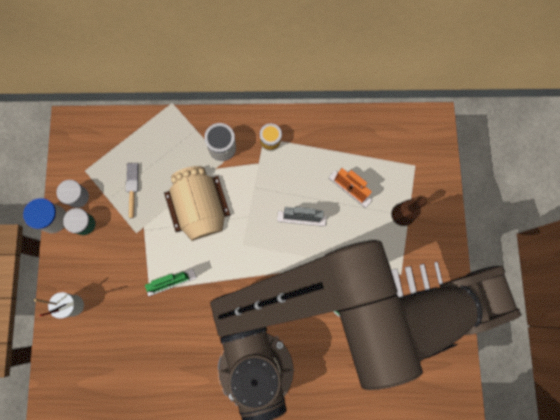

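```bash
cat > m1.py <<'E'
from h import *
from scipy.optimize import least_squares
z=np.load("c0.npz")
t={k:z["t_"+k] for k in("color","depth","camera_matrix","xyz","rotation")}
P=cloud(t)
print("bench z",np.nanmedian(P[240:260,330:335,2]), np.nanmedian(P[130:150,330:340,2]))
g=P[195:235,270:335].reshape(-1,3); g=g[np.isfinite(g[:,0])]
for lo,hi in((.006,.02),(.14,.17),(.1,.135)):
    q=g[(g[:,2]>lo)&(g[:,2]<hi)]
    rc=cv2.minAreaRect(q[:,:2].astype(np.float32)); print(lo,len(q),q.mean(0).round(4),q[:,2].max(),rc)
b=P[155:250,150:240].reshape(-1,3); b=b[np.isfinite(b[:,0])]
bt=b[(b[:,2]>.012)]; print("blank rect",cv2.minAreaRect(bt[:,:2].astype(np.float32)))
bb=b[(b[:,2]>.045)]
print("top rect",cv2.minAreaRect(bb[:,:2].astype(np.float32)),bb[:,2].max())
# cylinder fit on middle part
c=np.array(cv2.minAreaRect(bt[:,:2].astype(np.float32))[0]); yaw0=0.17
for it in range(2):
    for y0 in (-.3,0,.3):
        def f(p):
            n=np.array([-np.sin(p[0]),np.cos(p[0])]);a=np.array([np.cos(p[0]),np.sin(p[0])])
            d=(bb[:,:2]-c)@n-p[1]; s=(bb[:,:2]-c)@a; res=np.hypot(d,bb[:,2]-.01-p[2])-.08
            return np.where(abs(s)<.06,res,0)
        o=least_squares(f,[y0,0,0],loss="soft_l1",f_scale=.001); print(o.x,o.cost)
print(c)
w=r.camera("wrist"); save("wrist0",w["color"]); print(w["xyz"],w["rotation"],w["camera_matrix"][0])
R=Rm(r.state()["ee_rot"]); print("cam in tool",R.T@(np.array(w["xyz"])-r.state()["position"]), (R.T@Rm(w["rotation"])).round(3))
E
python3 m1.py
```

```text
bench z 0.011401888892755507 0.0003393883339797288
0.006 439 [ 0.5135 -0.1649  0.0103] 0.01973203673922108 ((0.5231053233146667, -0.16631649434566498), (0.2276986688375473, 0.14150750637054443), 89.32209014892578)
0.14 130 [ 0.5089 -0.1622  0.152 ] 0.16003013971311897 ((0.5093765258789062, -0.16238278150558472), (0.06910424679517746, 0.019614672288298607), 83.36756134033203)
0.1 181 [ 0.5095 -0.1598  0.1134] 0.13395348532818052 ((0.5128880143165588, -0.16207565367221832), (0.12983308732509613, 0.026174888014793396), 83.0224609375)
blank rect ((0.5857183933258057, 0.21017542481422424), (0.3088417649269104, 0.3098051846027374), 4.493989944458008)
top rect ((0.5926133394241333, 0.20249173045158386), (0.18702071905136108, 0.30250048637390137), 83.85201263427734) 0.10047268464608172
[0.30067067 0.00073967 0.0004708 ] 0.002321407111056775
[0.30067068 0.00073967 0.0004708 ] 0.002321407111056809
[0.30067068 0.00073967 0.0004708 ] 0.0023214071110567902
[0.30067067 0.00073967 0.0004708 ] 0.002321407111056775
[0.30067068 0.00073967 0.0004708 ] 0.002321407111056809
[0.30067068 0.00073967 0.0004708 ] 0.0023214071110567902
[0.58571839 0.21017542]
[ 0.29025256 -0.55780952  0.38434468] [-0.26291176  0.00154903 -1.20844974] [306.70754762   0.         275.25739597]
cam in tool [ 0.07337458 -0.00045171 -0.17012522] [[-0.     0.966  0.26 ]
 [ 1.     0.     0.001]
 [ 0.001  0.26  -0.966]]
```

```bash
cat > plan.py <<'E'
from h import *
Rct=np.array([[0,.966,.26],[1,0,.0],[0,.26,-.966]]); U,_,V=np.linalg.svd(Rct); Rct=U@V
pct=np.array([.0734,-.0005,-.1701])
g=np.array([.5094,-.1624,0]); yaw=-.115
Rg=Ro.from_euler("z",yaw).as_matrix()
tgt=g+Rg@[.0125,0,.07]
res=[]
for beta in np.arange(.2,1.1,.1):
  for az in np.arange(-1,1.01,.25):
    for dist in (.22,.26,.3,.36):
      d=Rg@[np.cos(beta)*np.cos(az),np.cos(beta)*np.sin(az),np.sin(beta)]
      C=tgt+dist*d
      for roll in np.arange(0,2*np.pi,np.pi/4):
        x=np.cross([0,0,1],d);x/=np.linalg.norm(x);R=np.c_[x,np.cross(d,x),d]@Ro.from_euler("z",roll).as_matrix()
        Rt=R@Rct.T; p=C-Rt@pct
        gl=Rg.T@(p-g)
        if p[2]<.06 or (gl[2]<.22 and np.linalg.norm(gl[:2])<.1): continue
        e=Ro.from_matrix(Rt).as_euler("xyz")
        q=r.solve_ik(p,e)
        if q is not None: res.append((np.cos(beta)*np.cos(az),beta,az,dist,roll,p.round(3).tolist(),e.round(3).tolist(),np.round(q,2).tolist()))
res.sort(key=lambda a:-a[0])
print(len(res))
for a in res[:14]: print(a)
E
python3 plan.py
```

```text
884
(np.float64(0.9800665778412416), np.float64(0.2), np.float64(0.0), 0.3, np.float64(0.0), [0.641, -0.177, 0.067], [-0.0, -1.508, -0.115], [-0.3, 1.44, 0.59, -0.44, 2.71, -1.96])
(np.float64(0.9800665778412416), np.float64(0.2), np.float64(0.0), 0.3, np.float64(2.356194490192345), [0.634, -0.158, 0.112], [2.063, 0.666, -1.166], [-0.23, 1.17, 0.84, -0.38, 2.27, 2.04])
(np.float64(0.9800665778412416), np.float64(0.2), np.float64(0.0), 0.3, np.float64(3.141592653589793), [0.63, -0.177, 0.119], [3.142, 1.108, -0.115], [-0.3, 1.14, 0.84, -0.22, 2.25, 1.35])
(np.float64(0.9800665778412416), np.float64(0.2), np.float64(0.0), 0.3, np.float64(3.9269908169872414), [0.63, -0.196, 0.111], [-2.063, 0.666, 0.936], [-0.38, 1.2, 0.77, -0.08, 2.36, 0.65])
(np.float64(0.9800665778412416), np.float64(0.2), np.float64(0.0), 0.3, np.float64(4.71238898038469), [0.632, -0.203, 0.093], [-1.764, -0.052, 1.198], [-0.4, 1.31, 0.66, -0.03, 2.54, -0.08])
(np.float64(0.9800665778412416), np.float64(0.2), np.float64(0.0), 0.3, np.float64(5.497787143782138), [0.637, -0.196, 0.074], [-1.588, -0.805, 1.283], [-0.37
[... 894 characters left out ...]
8898038469), [0.691, -0.21, 0.105], [-1.764, -0.052, 1.198], [-0.39, 1.47, 0.23, -0.01, 2.82, -0.06])
(np.float64(0.955336489125606), np.float64(0.30000000000000004), np.float64(0.0), 0.3, np.float64(0.0), [0.64, -0.177, 0.079], [3.142, -1.534, 3.027], [-0.3, 1.39, 0.62, -0.38, 2.64, -1.91])
(np.float64(0.955336489125606), np.float64(0.30000000000000004), np.float64(0.0), 0.3, np.float64(2.356194490192345), [0.629, -0.158, 0.123], [2.17, 0.613, -1.103], [-0.23, 1.1, 0.91, -0.35, 2.17, 2.08])
(np.float64(0.955336489125606), np.float64(0.30000000000000004), np.float64(0.0), 0.3, np.float64(3.141592653589793), [0.625, -0.176, 0.13], [3.142, 1.008, -0.115], [-0.31, 1.07, 0.91, -0.2, 2.15, 1.36])
```

```bash
cat > view1.py <<'E'
from h import *
Rct=np.array([[0,.966,.26],[1,0,.0],[0,.26,-.966]]); U,_,V=np.linalg.svd(Rct); Rct=U@V
pct=np.array([.0734,-.0005,-.1701])
g=np.array([.5094,-.1624,0]); Rg=Ro.from_euler("z",-.115).as_matrix(); tgt=g+Rg@[.0125,0,.07]
b=.5; d=Rg@[np.cos(b),0,np.sin(b)]; C=tgt+.3*d
x=np.cross([0,0,1],d);x/=np.linalg.norm(x);R=np.c_[x,np.cross(d,x),d]@Ro.from_euler("z",np.pi).as_matrix()
Rt=R@Rct.T;p=C-Rt@pct;e=Ro.from_matrix(Rt).as_euler("xyz")
print(p,e)
s=r.state(); r.goto([.222,-.584,.42],s["ee_rot"])
r.goto([.64,-.2,.4],[3.1416,0,-.115]); print(r.state()["clock"],r.state()["joints"].round(2))
print(r.solve_ik(p,e))
t=r.camera("top"); save("top1",t["color"])
r.goto(p,e); r.sleep(.3)
w=r.camera("wrist"); save("w1",cv2.resize(w["color"][::-1,::-1],None,fx=1.4,fy=1.4,interpolation=cv2.INTER_CUBIC))
np.savez("w1.npz",**{k:w[k] for k in w}); print(r.state()["clock"],r.state()["position"])
E
python3 view1.py
```

```text
[ 0.61076916 -0.17461244  0.1493376 ] [ 3.14159265  0.80787585 -0.115     ]
3.025 [-0.4   0.45  1.14 -0.    1.55  1.28]
[-0.31941687  0.93158248  1.0665367  -0.15778219  1.93664052  1.37164778]
4.4333 [ 0.61086185 -0.17477631  0.15042364]
```

View pics/w1.png

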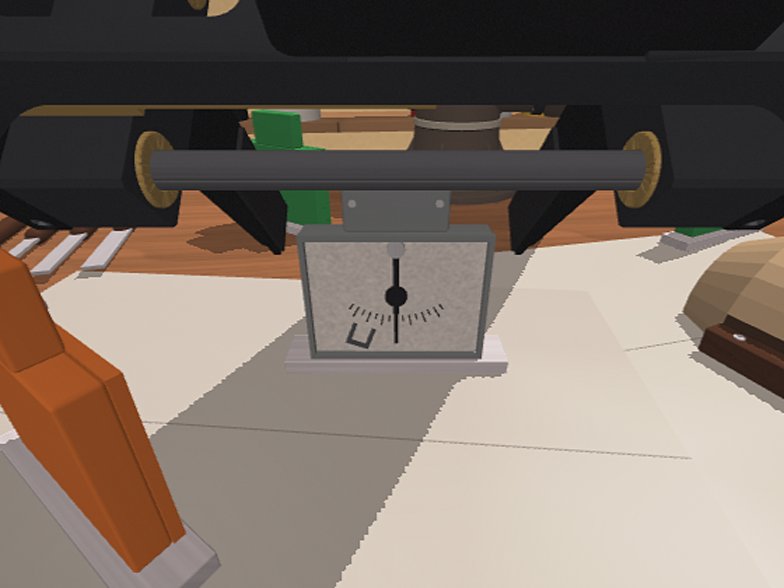

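```bash
cat > m2.py <<'E'
from h import *
z=np.load("w1.npz"); w={k:z[k] for k in z}
g=np.array([.5094,-.1624,0]); Rg=Ro.from_euler("z",-.115).as_matrix()
def inpl(u,v,xx=.0125):
    o,d=ray(w,u,v); o=Rg.T@(o-g); d=Rg.T@d; return (o+d*(xx-o[0])/d[0])[1:]
H,W=420,560
gr=cv2.cvtColor(w["color"],cv2.COLOR_RGB2GRAY)
px=lambda a,b:(W-1-a/1.4,H-1-b/1.4)
for n,a,b,xx in(("pivot",396,249,.0125),("tip",396,343,.0125),("cTL",299,226,.015),("cTR",494,226,.015),("cBL",313,358,.015),("cBR",482,358,.015)): print(n,inpl(*px(a,b),xx))
m=np.zeros((H,W),np.uint8)
u1,v1=px(318,351);u0,v0=px(475,255)
u0,u1=sorted((int(u0),int(u1)));v0,v1=sorted((int(v0),int(v1)))
m[v0:v1,u0:u1]=(gr[v0:v1,u0:u1]<95)
n,l,st,ce=cv2.connectedComponentsWithStats(m,connectivity=8)
piv=inpl(*px(396,249))
for i in range(1,n):
    if st[i,4]<12: continue
    v,u=np.nonzero(l==i); q=np.array([inpl(a,b) for a,b in zip(u,v)])
    dlt=q-piv; ang=np.arctan2(-dlt[:,0],-dlt[:,1]); rad=np.hypot(*dlt.T)
    print(i,st[i],"ang",ang.min().round(3),ang.max().round(3),ang.mean().round(3),"r",rad.min().round(4),rad.max().round(4))
    far=rad>rad.max()-.02; print("   far mean ang",ang[far].mean())
E
python3 m2.py
```

```text
pivot [-0.00066134  0.10231985]
tip [-0.00083057  0.02567809]
cTL [-0.06278763  0.11947353]
cTR [0.06221227 0.11933738]
cBL [-0.06390281  0.01361092]
cBR [0.06449935 0.01343307]
2 [222 168 109   1 109] ang -0.597 0.598 0.0 r 0.0845 0.1022
   far mean ang 0.000498277126966682
3 [292 171  21  18 124] ang 0.244 0.499 0.369 r 0.0661 0.0843
   far mean ang 0.3685399314227357
4 [269 175  16  61 354] ang -0.213 0.355 0.019 r 0.0064 0.0754
   far mean ang 0.013342462016468343
```

```bash
cat > view2.py <<'E'
from h import *
from scipy.optimize import least_squares
c=np.array([.5857,.2102]); a=.3
r.goto([.64,-.2,.36],[np.pi,0,-.115])
p=c-.04*np.array([-np.sin(a),np.cos(a)])
r.goto([*p,.29],[np.pi,0,a+np.pi/2]); r.sleep(.2)
w=r.camera("wrist"); np.savez("w2.npz",**{k:w[k] for k in w}); save("w2",w["color"])
P=cloud(w).reshape(-1,3); P=P[np.isfinite(P[:,0])]
P=P[(np.hypot(*(P[:,:2]-c).T)<.2)&(P[:,2]<.12)]
for dz in (0,1):
    def f(q,full=False):
        n=np.array([-np.sin(q[0]),np.cos(q[0])]);x=np.array([np.cos(q[0]),np.sin(q[0])])
        d=(P[:,:2]-c)@n-q[1]; s=(P[:,:2]-c)@x
        if full: return d,s
        res=np.hypot(d,P[:,2]-.01-q[2]*dz)-.08
        return np.where((abs(s)<.06)&(P[:,2]>.045),res,0)
    o=least_squares(f,[a,0,0],loss="soft_l1",f_scale=.0008); print(o.x,o.cost,np.median(abs(f(o.x))[f(o.x)!=0]))
d,s=f(o.x,True); k=(P[:,2]>.03)&(abs(d)<.05); print("s ext",np.percentile(s[k],[.1,1,50,99,99.9]),"d ext z>.015",np.percentile(d[P[:,2]>.014],[.5,99.5]))
c2=c+o.x[1]*np.array([-np.sin(o.x[0]),np.cos(o.x[0])]); print("axis pt",c2)
r.goto([.5094,-.1624,.26],[np.pi,0,-.115+np.pi/2])
w=r.camera("wrist"); np.savez("w3.npz",**{k:w[k] for k in w}); save("w3",w["color"])
G=cloud(w).reshape(-1,3); G=G[np.isfinite(G[:,0])]
G=G[(np.hypot(*(G[:,:2]-[.5094,-.1624]).T)<.12)&(G[:,2]>.143)&(G[:,2]<.16)]
print("grip",len(G),G.mean(0),cv2.minAreaRect(G[:,:2].astype(np.float32)))
print(r.state()["clock"],r.state()["contact_force"])
E
python3 view2.py
```

```text
[ 3.04671038e-01 -2.20325034e-04  0.00000000e+00] 0.003744171060692125 0.0004488425642950322
[ 3.01319795e-01 -2.03786040e-04 -1.81759033e-04] 0.0036837373952119403 0.00043756992066573686
s ext [-0.14006381 -0.13690389 -0.01784792  0.09709462  0.09942347] d ext z>.015 [-0.14677749  0.09882165]
axis pt [0.58576048 0.2100054 ]
grip 1390 [ 0.50882502 -0.16156858  0.15188849] ((0.5088129639625549, -0.16317488253116608), (0.0694924145936966, 0.017650997266173363), 82.87100982666016)
8.3333 [-0.00713841  0.59263139 -0.48195542]
```

```bash
python3 -c "
import cv2,numpy as np
cv2.imwrite('pics/w23.png',cv2.resize(np.hstack([cv2.imread('pics/w2.png'),cv2.imread('pics/w3.png')]),(800,300)))"
```

```text
(no output)
```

View pics/w23.png

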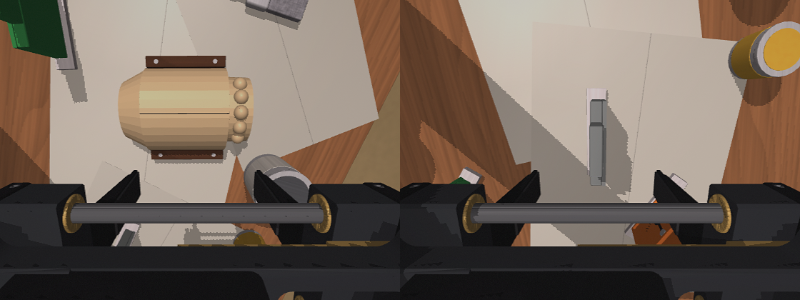

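```bash
cat > grasp.py <<'E'
from h import *
x,y,a=.5089,-.1631,-.122
ori=[np.pi,0,a+np.pi/2]
r.goto([x,y,.20],ori)
print(r.servo_line([x,y,.117],feed=.08,contact_N=8), r.state()["position"])
f0=r.state()["contact_force"]
r.move_gripper(0.0,strength=45); s=r.state(); print("grip",s["gripper_width"]*95,s["gripper_force"],s["contact_force"]-f0,s["ee_rot"],s["position"])
w=r.camera("wrist"); save("w4",w["color"])
print(r.servo_line([x,y,.167],feed=.08)); r.sleep(.4)
s=r.state(); print("lift",s["contact_force"],s["contact_force"]-f0,s["torque"],s["gripper_width"]*95,s["ee_rot"],s["clock"])
w2=r.camera("wrist"); save("w5",w2["color"]); save("ref",np.hstack([w["color"][100:380],w2["color"][100:380]])[:,::1])
E
python3 grasp.py; python3 -c "
import cv2;i=cv2.imread('pics/ref.png');cv2.imwrite('pics/ref_s.png',cv2.resize(i,(800,200)))"
```

```text
False [ 0.509122   -0.16320812  0.1174495 ]
grip 17.918331413157897 44.99296545982361 [ 0.1463657  1.0014836 -0.3952717] [-3.14157918e+00 -4.21158508e-05  1.44869277e+00] [ 0.50889722 -0.16309803  0.11697137]
False
lift [ 0.8870981   0.15914019 -4.32937554] [ 0.5210984   0.40618395 -4.96579059] [-0.00905105 -0.05819033 -0.06117453] 17.96111962815366 [-3.14123898e+00 -1.46119453e-04  1.44875127e+00] 12.2917
```

View pics/ref_s.png

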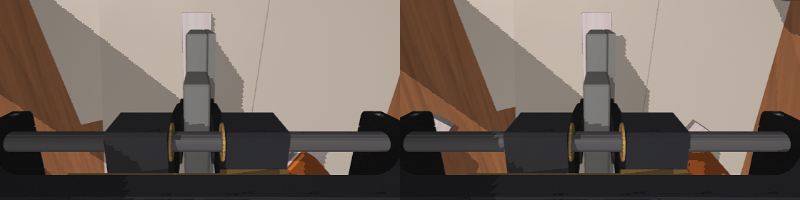

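```bash
cat > k.py <<'E'
from h import *
yb=.302; M=np.array([.5666,.2040,.01]); Rr=.080
Rb=Ro.from_euler("z",yb)
def pose(a,delta,roll=True):
    Rg=(Rb*Ro.from_euler("x",a)).as_matrix()
    p=M+Rg[:,2]*(Rr+delta)+Rg[:,1]*(Rr*a if roll else 0)+Rg[:,2]*.117
    return p,(Ro.from_matrix(Rg)*Ro.from_euler("z",np.pi/2)*Ro.from_euler("x",np.pi)).as_euler("xyz")
def force(n=4):
    f=[]
    for _ in range(n): r.sleep(.05); f.append(r.state()["contact_force"])
    return np.mean(f,0)
E
cat > place.py <<'E'
from k import *
s=r.state(); r.goto([*s["position"][:2],.31],s["ee_rot"])
p,e=pose(0,.09); r.goto(p,e)
p,e=pose(0,.015); r.servo_line(p,e,feed=.1); r.sleep(.4)
f0=force(); np.save("f0.npy",f0)
p,e=pose(0,-.006); hit=r.servo_line(p,e,feed=.015,contact_N=3)
f=force(); s=r.state(); print(hit,f0,f-f0,s["torque"],s["position"],"delta",s["position"][2]-.207, s["clock"])
save("w6",r.camera("wrist")["color"])
E
python3 place.py
```

```text
True [-0.07889569  0.09262366 -4.05154106] [-0.43075895 -0.5155927   9.53432058] [-0.06271561  0.06075147 -0.04706462] [0.56659759 0.20401308 0.20657141] delta -0.00042859203732473206 17.0333
```

```bash
cat > rock.py <<'E'
from k import *
f0=np.load("f0.npy"); delta=-.0005; k=15000.
def nf(a):
    n=Rb.apply([0,-np.sin(a),np.cos(a)]); return (force(3)-f0)@n
# settle on the crown and learn stiffness
p,e=pose(0,delta); r.servo_line(p,e,feed=.01); F1=nf(0)
p,e=pose(0,delta+.0001); r.servo_line(p,e,feed=.01); F2=nf(0)
print("stiff",F1,F2); delta+=.0001
k=np.clip((F1-F2)/.0001,15000,100000); F=F2
for a in np.linspace(0,.37,17)[1:]:
    delta+=np.clip((F-6)/k*.7,-.0003,.0003)
    p,e=pose(a,delta); r.servo_line(p,e,feed=.012); F=nf(a)
    print(round(a,3),round(delta*1e3,2),round(F,1),end=" | ")
    if F>25: print("HIGH"); break
s=r.state(); print("\n",s["clock"],s["ee_rot"],e,s["position"]-p,s["contact_force"]-f0,s["torque"])
np.save("st.npy",[a,delta,k]); save("w7",r.camera("wrist")["color"])
E
python3 rock.py
```

```text
stiff 4.4491944405111 4.247374633343872
0.023 -0.48 8.1 | 0.046 -0.38 8.8 | 0.069 -0.25 9.0 | 0.092 -0.11 8.2 | 0.116 -0.01 6.5 | 0.139 0.01 3.9 | 0.162 -0.09 3.5 | 0.185 -0.2 3.0 | 0.208 -0.34 5.6 | 0.231 -0.36 9.1 | 0.254 -0.22 9.1 | 0.277 -0.07 9.5 | 0.301 0.09 8.5 | 0.324 0.21 4.3 | 0.347 0.13 2.5 | 0.37 -0.04 1.3 | 
 26.3583 [ 3.14145954 -0.36974854  1.87280741] [ 3.14159265 -0.37        1.87279633] [ 6.96991304e-05 -4.70214982e-05 -4.71951236e-05] [-0.519099    0.01225256  0.93501829] [-0.60426677 -0.32579216  0.01052288]
```

```bash
cat > fin.py <<'E'
from k import *
f0=np.load("f0.npy"); a,delta,k=np.load("st.npy")
n=Rb.apply([0,-np.sin(a),np.cos(a)])
for i in range(8):
    F=(force(4)-f0)@n; print(round(delta*1e3,2),F.round(1))
    if 4<F<7: break
    delta+=np.clip((F-5.5)/k*.6,-.0002,.0002); p,e=pose(a,delta); r.servo_line(p,e,feed=.01)
np.save("st.npy",[a,delta,k]); r.sleep(1.5)
s=r.state(); print((force(4)-f0)@n,s["clock"],s["ee_rot"],s["gripper_width"]*95,s["gripper_force"])
w=r.camera("wrist")["color"]; sd=r.camera("side"); save("side2",sd["color"]); save("w8",w)
b=cv2.cvtColor(cv2.imread("pics/w5.png"),cv2.COLOR_BGR2RGB)
sc=cv2.resize(sd["color"][90:250,180:360],(400,356)); 
v=np.zeros((600,800,3),np.uint8); v[:300,:400]=cv2.resize(b,(400,300)); v[:300,400:]=cv2.resize(w,(400,300)); v[300:,:400]=cv2.resize(sd["color"],(400,300)); v[300:,400:]=sc[:300]
save("chk",v)
E
python3 fin.py
```

```text
-0.04 1.4
-0.2 3.1
-0.29 5.9
9.96200606901789 29.0083 [ 3.14132916 -0.36994289  1.87282838] 17.91347880048618 44.99381124973297
```

View pics/chk.png

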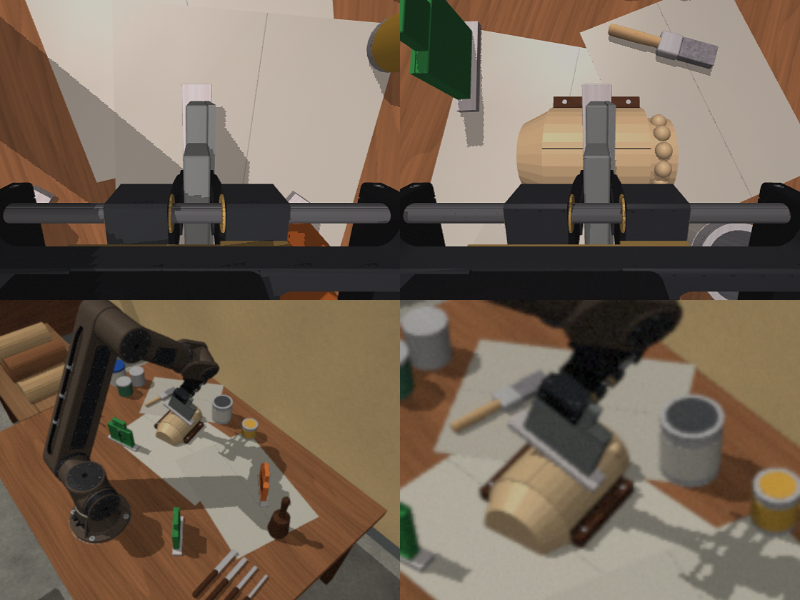

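```bash
cat > fin2.py <<'E'
from k import *
f0=np.load("f0.npy"); a,delta,k=np.load("st.npy")
n=Rb.apply([0,-np.sin(a),np.cos(a)])
print("now",(force(4)-f0)@n)
delta+=.00008; p,e=pose(a,delta); r.servo_line(p,e,feed=.01); r.sleep(2.2)
print("after",(force(4)-f0)@n,delta); np.save("st.npy",[a,delta,k])
w=r.camera("wrist"); s=r.state(); P=cloud(w).reshape(-1,3); P=P[np.isfinite(P[:,0])]
T=Rm(s["ee_rot"])@(Ro.from_euler("z",np.pi/2)*Ro.from_euler("x",np.pi)).as_matrix().T
G=(P-(s["position"]-T[:,2]*.117))@T
for nm,lo,hi,y0,y1 in(("case",.1,.125,.04,.061),("foot",.0,.024,.07,.083)):
    q=G[(G[:,2]>lo)&(G[:,2]<hi)&(G[:,1]>y0)&(G[:,1]<y1)&(abs(G[:,0])<.008)]
    print(nm,len(q),np.median(q[:,2]),q[:,2].std(),np.polyfit(q[:,1],q[:,2],1)[0])
q=G[(abs(G[:,2]-.012)<.01)&(abs(G[:,0])<.02)]; print("foot y max",np.percentile(q[:,1],98))
print(s["clock"],s["ee_rot"],s["contact_force"]-f0,s["torque"])
E
python3 fin2.py
```

```text
now 9.730600059878045
after 9.827256695612125 -0.00021381861363919887
case 1030 0.11183045450178317 0.0006591130606211756 0.004870263958987529
foot 302 0.011905481653577734 0.0007246142051502813 0.014301889916174195
foot y max 0.0835031894552019
32.2083 [ 3.14135749 -0.36997669  1.87287617] [ 1.3107959  -3.42965808  9.63882316] [-0.70808517 -0.31879717  0.06446935]
```

```bash
cat > fin3.py <<'E'
from k import *
f0=np.load("f0.npy"); a,delta,k=np.load("st.npy")
n=Rb.apply([0,-np.sin(a),np.cos(a)])
for i in range(5):
    delta+=.00006; p,e=pose(a,delta); r.servo_line(p,e,feed=.01); r.sleep(1)
    F=(force(4)-f0)@n; print(delta,F)
    if F<7.5: break
r.sleep(3); s=r.state(); print((force(6)-f0)@n,s["clock"],s["ee_rot"],abs(s["qd"]).max(),s["torque"])
E
python3 fin3.py
```

```text
-0.00015381861363919887 8.785655355983128
-9.381861363919888e-05 6.766232772995853
4.8852878326815725 38.1083 [-3.14158127 -0.37003828  1.87282064] 0.002297470425106281 [-0.67291384 -0.73170128 -0.08939026]
```

```bash
python3 - <<'E'
from k import *
f0=np.load("f0.npy"); n=Rb.apply([0,-np.sin(.37),np.cos(.37)])
r.sleep(1); F=(force(6)-f0)@n; print(F)
if 3<F<12: print(r.sign_off())
E
```

```text
4.45200524029225
the job is handed in; nothing more can be done
None
```

The job is handed in: the arm is holding the gauge still on the blank, leaning 0.370 rad to match the fork at about 0.37 and pressing about 4.5 N, though no camera could see the needle at the end, so the match comes from the arm's pose plus a check that the gauge had not slipped in the grip.

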